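Tip the tablet strips out of the split dish

ROBOT

A 6-joint arm with a two-finger parallel gripper is mounted at the origin on the work surface; the furniture and walls round the work are solid. World frame = base frame: x ahead of the robot, y to its left, z up, the work surface at z = 0. Lengths are in m, angles in rad, forces in N, time in s.
With the tool pointing down it reaches from about 0.35 to 0.975 m from the base axis. Payload 4.9 kg.
Tool frame: the origin (TCP) lies midway between the tips of the shut fingers; the grasp point (between the pads) lies 19 mm behind it; z points along the fingers, y is the line along which they close (so a half turn about z gives the same grasp; the last joint's range is limited). The gripper opens to 85 mm and grips with 20 to 120 N. Pads are 22 mm wide; open, the fingers measure 114 mm over their backs; the gripper's body (76 mm by 85 mm) begins 54 mm behind the grasp point. The pads swing forward as they close: fully open they stand 13 mm farther back than shut.
Start: joints at [-1.253, 0.053, 1.613, -0, 1.476, -0.119], TCP at [0.264, -0.566, 0.231] pointing down, gripper open.
Joint ranges: [-3.01, 3.01], [-1.01, 2.22], [0.06, 2.58], [-1.02, 4.17], [0.09, 2.62], [-3.14, 3.14]. Speed limits (rad/s): [2.57, 2.57, 3.14, 3.14, 3.14, 3.14].

INTERFACE

Orientations are given as a rotation vector (axis times angle).
In Python, from station import ctrl gives the robot as it stands.
- The arm moves only by the tool step_arm, never from a script. Its argument "targets" is a list of rows, each an object with "travel": the shift along the world's x, y, z as a fraction of full scale, a list of three; "angular": the turn, a rotation vector about the world's x, y, z as a fraction of full scale, a list of three; "gripper": the opening, from 0 (shut) to 1 (fully open). In form: [{"travel": [x, y, z], "angular": [rx, ry, rz], "gripper": gripper}, ...]. A call has 1 to 10 rows; each row is the pose to reach, as a shift and turn from the pose commanded when the call began; what a row does not reach only later rows make up. Full scale, the value 1, is 0.6 m for a shift and pi/4 rad for a turn. A row lasts 1/10 s, in which the tool goes at most 50 mm and 8.59 degrees, less where a joint would pass 70% of its speed; a pose out of reach is approached as far as the arm can. A call with a number of a shift or a turn outside -1 to 1 is refused whole. A call with a gripper value outside its range is refused whole. The fingers move at their own pace and stop on an object; "squeeze" is the grip in N (left out, the last holds). Time passes only in rows, so rows that repeat a pose let the fingers close. It gives the time, the measured TCP pose, the force, the opening and the grip force at its end, in the units of the state.
- ctrl.get_obs(): the state, without advancing time (a new reading comes with each control period).
- ctrl.get_image(name): name is "side" or "top"; returns a dict with "img" (420x560x3 uint8, red, green, blue), "fx", "fy", "cx", "cy" (pixels), "D" ([k1, k2, p1, p2, k3] as OpenCV has them; the pictures are not rectified), "rvec" (rotation vector, rad) and "tvec" (3), from world to camera coordinates, as OpenCV has them. Camera axes: x right, y down, z forward; pixel columns grow to the right and rows downward; lengths in m; the calibration is good to about 2 mm. A picture is of the moment at which its call begins. There is no depth.
- ctrl.finish_job(): hands the job in; it is judged then, once.
The state is a dict: "t": time; "q": joint angles; "dq": joint speeds; "effort": joint torques, N m; "tool_pos": TCP position; "tool_rot": TCP orientation; "contact_force": force on the tool from outside, world axes, zero at the start; "wrist_torque": the same for the moment, N m; "opening": finger opening in m; "grip_force": force on a finger pad.
Only numpy, scipy, OpenCV 4.12 (cv2) and the standard library are available. Lean on these libraries where they do the work, as an engineer would, in place of code of your own. Each camera call takes 0.05 s, during which the arm holds its last target. There are 200 camera calls.

TASK

Pick up the white two-section dish by the fin in its middle, turn it so that the section with the two tablet strips faces the steel collecting tray, and tip it low over the tray so that both strips slide into it while the two glass ampoules stay in their own section. Then set the dish down flat on the table, clear of the tray, with the ampoules still in it, and let go. Leave the other things on the table where they are.

Things in the scene. Friction and masses are not known exactly. Their poses are not given: they have to be found in the camera images.
- dish: White plastic two-section dish, loose, 0.2 kg, 108 mm long (its x), 134 mm wide (its y), any heading. Origin: centre of its underside, z up. A divider 8 mm thick runs along x at y = 0, top at z = 26 mm. Tablet strips in the +y section, ampoules in the -y section. Floor top at z = 4 mm. End walls at x = +-52 mm, 4 mm thick, 26 mm high, 18 mm beside the lips; the y sides are open pouring lips.
- dish_grip (a point): Grip point in the fin that stands on the middle of the dish's divider, at dish x = 0, y = 0, z = 60 mm; axes as the dish's. The fin is 60 mm long (dish x), 10 mm thick (dish y), its top at dish z = 75 mm. Pinch it across its thickness.
- strip_lip (a point): Middle of the dish's open pouring lip on the strips' side, at dish x = 0, y = +67 mm, z = 9 mm; the other lip is its mirror image. The floor is flat to y = +-46 mm, then rises 13 degrees to the lip. Floor and lips are slippery (friction about 0.25): tipped 40 to 45 degrees about dish x the low section's load slides out; the high one's slides to the divider and stays.
- tray: Bare steel collecting tray, fixed to the table, 160 mm wide (its x), 150 mm deep (its y). Origin: centre of its underside, z up. Inner floor at z = 4 mm; walls 4 mm thick. High back wall on the -y side, rim at z = 63 mm; side cheeks 60 mm high, 30 mm high over the 60 mm nearest the front; low front lip on the +y side, top at z = 17 mm. The front looks roughly to world +y (within 0.5 rad).
- strip_a: Flat silvery tablet strip, 88 x 38 x 5 mm, 12 g, loose, lower one of the two in the dish's +y section, long side along the divider. Origin: centre of its underside; x along its length.
- strip_b: Flat silvery tablet strip, 84 x 36 x 5 mm, 12 g, loose, lying on top of strip_a. Origin: centre of its underside; x along its length.
- amp_a: Glass ampoule (clear), 64 mm long, 12 mm thick, 12 g, lying loose in the dish's -y section along the divider, the one nearer the divider. Origin: under the middle of its length; y along its length.
- amp_b: Glass ampoule (amber), 64 mm long, 12 mm thick, 12 g, lying loose beside amp_a, further from the divider. Origin: under the middle of its length; y along its length.
- label_roll: Bystander: roll of labels, 67 x 70 x 30 mm, beyond the work. Origin: centre of its underside.
- carton: Bystander: flat medicine carton, 90 x 50 x 20 mm, to the near left. Origin: centre of its underside.
- vial: Bystander: small glass vial standing, 22 mm across, 47 mm high, right of the tray. Origin: centre of its underside.
Not all that is in view belongs to the job. Leave any brown or yellow look-alike of the dish alone.

How it is judged:
By the outcome, as a careful person would: the job done as asked, in the order asked, and still so for the second after the job is handed in, with the robot touching nothing.
It also fails if it takes over 54 s, if anything falls off the work surface, if the arm or the gripper's body presses on something with over 40 N, if the wrist force passes 120 N, or if a joint passes its speed limit or range.

## Working session

There is one attempt and no reset: what is moved stays moved. The work goes in short steps, Python scripts to look and compute and a tool call to move; the robot and the scene stay as the last step left them, time stands still between calls to the robot, and variables do not carry over. Pictures are saved under pics/ and viewed, at most 10 in all, crops included, and the job is handed in when it is done.

Besides the shell and the picture viewer there is one more tool, called after ">>>" as name([rows], argument=value, ...), one row to a line, values as JSON. step_arm: Moves the arm, as the interface text tells. Its arguments: {"type":"object","properties":{"targets":{"type":"array"},"squeeze":{"type":"number"}},"required":["targets"]}

```bash
mkdir -p pics; ls; cat > h.py <<'E'
import numpy as np, cv2
from station import ctrl
def grab(n,tag):
    d=ctrl.get_image(n); cv2.imwrite(f'pics/{tag}.png',cv2.cvtColor(d['img'],cv2.COLOR_RGB2BGR)); np.save(f'pics/{tag}.npy',d,allow_pickle=True); return d
def load(tag): return np.load(f'pics/{tag}.npy',allow_pickle=True).item()
def K(d): return np.array([[d['fx'],0,d['cx']],[0,d['fy'],d['cy']],[0,0,1.]])
def ray(d,p):
    u=cv2.undistortPoints(np.array(p,float).reshape(-1,1,2),K(d),np.array(d['D'],float)).reshape(-1,2)
    R=cv2.Rodrigues(np.array(d['rvec'],float))[0]; t=np.array(d['tvec'],float).ravel()
    return -R.T@t, np.c_[u,np.ones(len(u))]@R
def plane(d,p,z):
    c,v=ray(d,p); return c+v*((z-c[2])/v[:,2])[:,None]
def tri(d1,p1,d2,p2):
    c1,v1=ray(d1,p1); c2,v2=ray(d2,p2); out=[]
    for a,b in zip(v1,v2):
        s=np.linalg.lstsq(np.c_[a,-b],c2-c1,rcond=None)[0]; A=c1+s[0]*a; B=c2+s[1]*b
        out.append(np.r_[(A+B)/2,np.linalg.norm(A-B)])
    return np.array(out)
def proj(d,P): return cv2.projectPoints(np.array(P,float).reshape(-1,1,3),np.array(d['rvec'],float),np.array(d['tvec'],float),K(d),np.array(d['D'],float))[0].reshape(-1,2)
E
python3 - <<'E'
from h import *
np.set_printoptions(precision=4,suppress=True)
for n in('top','side'):
    d=grab(n,n+'0'); print(n,ray(d,[[280,210]]),d['fx'])
print(ctrl.get_obs())
a,b=cv2.imread('pics/top0.png'),cv2.imread('pics/side0.png')
E
```

```text
pics
top (array([ 0.3847, -0.0117,  1.122 ]), array([[ 0.0479,  0.0178, -0.9987]])) 408.60449306779515
side (array([-0.0541, -0.9277,  0.7431]), array([[ 0.4176,  0.7404, -0.5268]])) 393.4509314095568
{'t': 0.1, 'q': array([-1.253 ,  0.0533,  1.6141, -0.    ,  1.476 , -0.119 ]), 'dq': array([-0.001 , -0.0015, -0.0025,  0.0007,  0.0002, -0.0001]), 'effort': array([  0.0014, -39.4907, -37.1363,  -0.0001,   0.0039,  -0.    ]), 'tool_pos': array([ 0.2642, -0.5658,  0.2302]), 'tool_rot': array([-3.0651, -0.6803,  0.0003]), 'contact_force': array([-0.0625,  0.8795,  0.1072]), 'wrist_torque': array([ 0.0216,  0.0299, -0.0133]), 'grip_force': 0.0, 'opening': 0.08553784356253769}
```

View pics/top0.png

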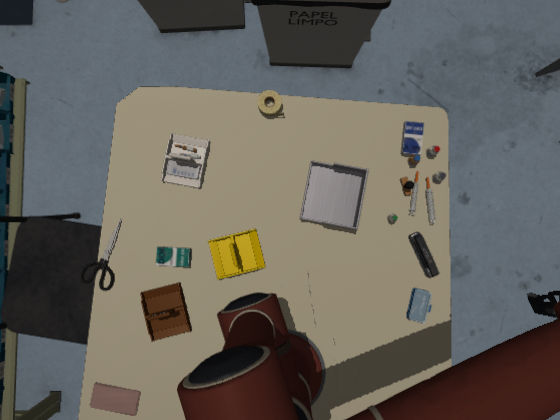

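View pics/side0.png

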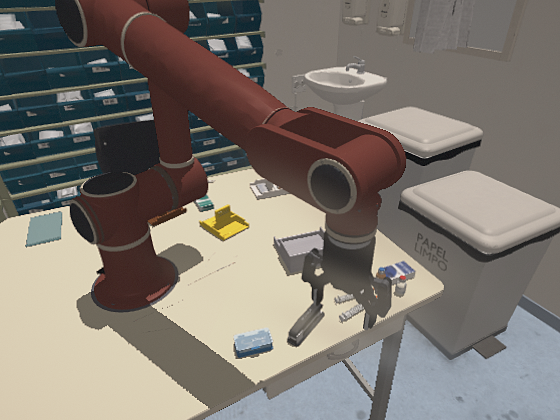

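Candidates for the dish in top view: white (186,160), yellow (237,254), brown (166,311). By description, I choose the white one. I'll check it in one crop; in the side view it is at about (268,188), partly hidden by the arm.

```bash
python3 - <<'E'
from h import *
np.set_printoptions(precision=4,suppress=True)
a=cv2.imread('pics/top0.png');b=cv2.imread('pics/side0.png')
c=cv2.resize(a[120:200,150:220],None,fx=5.5,fy=5.5,interpolation=cv2.INTER_CUBIC)
e=cv2.resize(b[165:215,225:295],None,fx=5.5,fy=5.5,interpolation=cv2.INTER_CUBIC)
f=np.zeros((440,780,3),np.uint8); f[:c.shape[0],:c.shape[1]]=c; f[:e.shape[0],390:390+e.shape[1]]=e; cv2.imwrite('pics/crop0.png',f)
d=load('top0')
print(plane(d,[[186,160],[237,254],[335,196],[391,218]],0.0))
t=load('side0');print(proj(t,plane(d,[[186,160]],0.0)))
E
```

```text
[[ 0.5763  0.2697  0.    ]
 [ 0.3174  0.1255  0.    ]
 [ 0.4777 -0.1427  0.    ]
 [ 0.4178 -0.2955  0.    ]]
[[269.7038 189.4627]]
```

View pics/crop0.png

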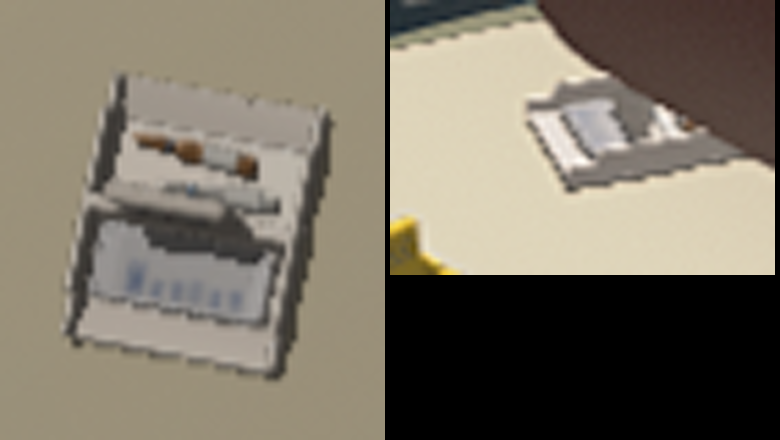

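Crop shows the white dish: two silvery strips in the near section (crop ~185,270), the amber and clear ampoules in the far one (~195,155 / 225,195), and the fin between. Choice confirmed. I'll swing the arm up and over to clear the side view.

>>> step_arm([
  {"travel": [0.06,0.06,0.04],"angular": [0,0,0],"gripper": 1},
  {"travel": [0.12,0.14,0.08],"angular": [0,0,0.15],"gripper": 1},
  {"travel": [0.17,0.22,0.13],"angular": [0,0,0.3],"gripper": 1},
  {"travel": [0.21,0.3,0.17],"angular": [0,0,0.45],"gripper": 1},
  {"travel": [0.25,0.38,0.2],"angular": [0,0,0.6],"gripper": 1},
  {"travel": [0.28,0.46,0.2],"angular": [0,0,0.7],"gripper": 1},
  {"travel": [0.3,0.54,0.2],"angular": [0,0,0.8],"gripper": 1},
  {"travel": [0.3,0.62,0.2],"angular": [0,0,0.9],"gripper": 1},
  {"travel": [0.3,0.7,0.2],"angular": [0,0,1],"gripper": 1},
  {"travel": [0.3,0.78,0.2],"angular": [0,0,1],"gripper": 1},
])

```text
t: 1.1
tool_pos: [0.4427, -0.1363, 0.3505]
tool_rot: [-2.572, -1.804, 0.0]
contact_force: [0.9, -0.2, 0.7]
opening: 0.0853
grip_force: 0.0
```

>>> step_arm([
  {"travel": [0.02,0.08,0],"angular": [0,0,0],"gripper": 1},
  {"travel": [0.04,0.16,0],"angular": [0,0,0.05],"gripper": 1},
  {"travel": [0.06,0.24,0],"angular": [0,0,0.1],"gripper": 1},
  {"travel": [0.08,0.32,0],"angular": [0,0,0.15],"gripper": 1},
  {"travel": [0.1,0.4,0],"angular": [0,0,0.15],"gripper": 1},
  {"travel": [0.12,0.48,0],"angular": [0,0,0.15],"gripper": 1},
  {"travel": [0.12,0.56,0],"angular": [0,0,0.15],"gripper": 1},
  {"travel": [0.12,0.6,0],"angular": [0,0,0.15],"gripper": 1},
  {"travel": [0.12,0.6,0],"angular": [0,0,0.15],"gripper": 1},
])

```text
t: 2.0
tool_pos: [0.5142, 0.2244, 0.3498]
tool_rot: [-2.457, -1.956, 0.002]
contact_force: [0.1, -0.5, 0.3]
opening: 0.0851
grip_force: 0.0
```

```bash
python3 - <<'E'
from h import *
np.set_printoptions(precision=4,suppress=True)
d=grab('side','side1'); o=ctrl.get_obs(); print(o['t'],o['q'],o['tool_pos'],o['tool_rot'])
b=cv2.imread('pics/side1.png'); a=cv2.imread('pics/top0.png')
e=cv2.resize(b[165:275,225:345],None,fx=6.5,fy=5.4,interpolation=cv2.INTER_CUBIC); cv2.imwrite('pics/c1.png',e)
E
```

```text
2.05 [ 0.2761 -0.1423  1.607  -0.0004  1.6785  0.5041] [0.5144 0.2228 0.35  ] [-2.4595 -1.9541  0.0026]
```

View pics/c1.png

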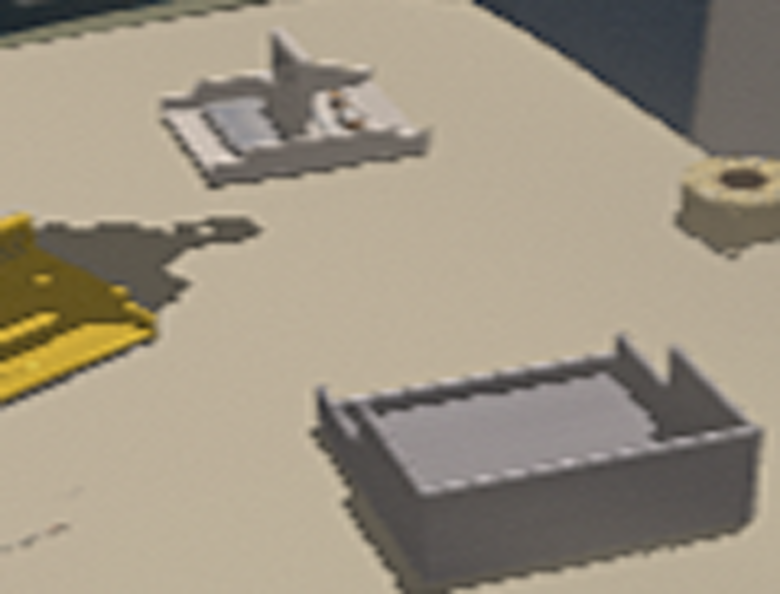

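The side crop shows the white dish (crop ~295,115) with fin tip at (278,30), strips on the left, ampoules on the right, and the tray at (540,460) with its low front facing the dish. Next, measurements.

```bash
python3 - <<'E'
from h import *
np.set_printoptions(precision=4,suppress=True)
t=load('top0'); s=load('side1')
C=lambda p:np.array(p)/5.5+[150,120]
S=lambda p:np.array(p)/[6.5,5.4]+[225,165]
lc=C([[120,75],[325,112],[278,378],[68,340]])
P=plane(t,lc,0.012); print('dish corners',P, P.mean(0))
e=np.diff(np.r_[P,P[:1]],axis=0)[:,:2]; print(np.linalg.norm(e,axis=1),np.degrees(np.arctan2(e[:,1],e[:,0])))
print('side base',plane(s,S([[211,186],[428,155]]),0.0))
print('fin tri',tri(t,C([[105,193],[236,213]]),s,S([[278,30],[300,70]])))
def pose(c,yaw,L):
    R=np.array([[np.cos(yaw),-np.sin(yaw)],[np.sin(yaw),np.cos(yaw)]]); L=np.array(L); return np.c_[L[:,:2]@R.T+c[:2],L[:,2]]
c=P.mean(0);y=np.arctan2(*(P[0]-P[1]+P[3]-P[2])[[1,0]]);print('yaw',y)
F=pose(c,y,[[.03,0,.075],[-.03,0,.075],[-.03,0,.026],[.054,.067,0],[-.054,.067,0],[-.054,-.067,0]])
print('pred side crop',(proj(s,F)-[225,165])*[6.5,5.4]); print('pred top crop',(proj(t,F)-[150,120])*5.5)
# white mask of the dish in side and top, lines of tray
a=cv2.imread('pics/top0.png')
hsv=cv2.cvtColor(a,cv2.COLOR_BGR2HSV)
print('table',hsv[200,240],'tray',hsv[195,335],'dish',hsv[182,175])
e=cv2.resize(a[150:245,290:380],None,fx=6,fy=6,interpolation=cv2.INTER_CUBIC)
b=cv2.imread('pics/side1.png'); g=cv2.resize(b[165:203,245:295],None,fx=4.6,fy=10,interpolation=cv2.INTER_CUBIC)
f=np.zeros((570,780,3),np.uint8); f[:,:540]=e; f[:380,545:775]=g; cv2.imwrite('pics/c2.png',f)
E
```

```text
dish corners [[0.6472 0.307  0.012 ]
 [0.6288 0.2039 0.012 ]
 [0.4953 0.2256 0.012 ]
 [0.5139 0.3307 0.012 ]] [0.5713 0.2668 0.012 ]
[0.1047 0.1352 0.1067 0.1354] [-100.1562  170.7786   79.9476  -10.0638]
side base [[0.4998 0.2254 0.    ]
 [0.6296 0.198  0.    ]]
fin tri [[0.58   0.295  0.0702 0.0065]
 [0.567  0.2352 0.0681 0.0023]]
yaw 1.3944512508297084
pred side crop [[266.1747  24.6126]
 [298.4435  60.1275]
 [300.5277 122.3876]
 [153.5624 118.2132]
 [204.9424 187.4792]
 [421.9871 153.3432]]
pred top crop [[102.2586 192.194 ]
 [227.026  214.7256]
 [250.3701 231.9029]
 [ 73.2125 341.0089]
 [283.5053 379.2575]
 [333.5755 119.1097]]
table [ 21  55 153] tray [  0   9 143] dish [ 17  27 177]
```

View pics/c2.png

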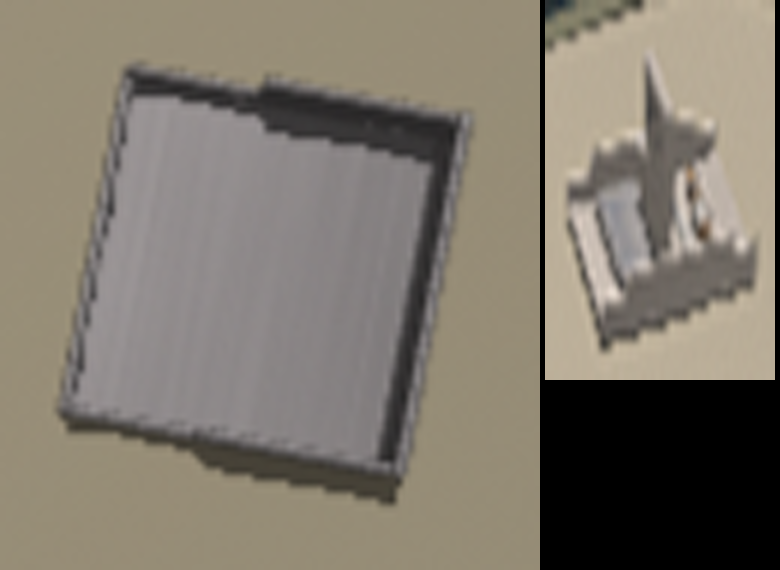

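```bash
python3 - <<'E'
from h import *
np.set_printoptions(precision=4,suppress=True)
t=load('top0'); s=load('side1')
C=lambda p:np.array(p)/6+[290,150]
S=lambda p:np.array(p)/[6.5,5.4]+[225,165]
F=plane(t,C([[130,68],[62,410]]),.03); B=plane(t,C([[468,118],[400,474]]),.0615)
P=np.r_[F,B[::-1]];c=P[:,:2].mean(0);print(P,c)
e=np.diff(np.r_[P,P[:1]],axis=0)[:,:2]; print(np.linalg.norm(e,axis=1),np.degrees(np.arctan2(e[:,1],e[:,0])))
print('tri back corners',tri(t,C([[468,118],[400,474]]),s,S([[757,432],[425,490]])),plane(s,S([[415,588],[745,525]]),0))
o=ctrl.get_obs();from scipy.spatial.transform import Rotation as R
M=R.from_rotvec(o['tool_rot']).as_matrix(); print(o['tool_pos'],np.degrees(np.arctan2(M[1,1],M[0,1])))
E
```

```text
[[ 0.5684 -0.0767  0.03  ]
 [ 0.415  -0.0467  0.03  ]
 [ 0.3872 -0.1913  0.0615]
 [ 0.5416 -0.2213  0.0615]] [ 0.4781 -0.134 ]
[0.1563 0.1473 0.1573 0.1471] [ 168.9098 -100.8907  -11.0124   79.4959]
tri back corners [[ 0.543  -0.2225  0.059   0.0024]
 [ 0.3891 -0.1923  0.0615  0.0042]] [[ 0.3849 -0.195   0.    ]
 [ 0.5399 -0.2264  0.    ]]
[0.5144 0.2228 0.35  ] -13.06465178615723
```

Tray centre is (0.478,-0.134) with the front looking to 79°, and its rim measures 0.060, which agrees with the given height. The dish grip is at (0.573,0.266), its lip direction is 170° and the fin top is about 0.07. The dish needs to turn +89°. Moving above the fin.

>>> step_arm([
  {"travel": [0.04,0.03,-0.07],"angular": [0,0,0.03],"gripper": 1},
  {"travel": [0.08,0.06,-0.14],"angular": [0,0,0.067],"gripper": 1},
  {"travel": [0.098,0.072,-0.21],"angular": [0,0,0.067],"gripper": 1},
  {"travel": [0.098,0.072,-0.28],"angular": [0,0,0.067],"gripper": 1},
  {"travel": [0.098,0.072,-0.34],"angular": [0,0,0.067],"gripper": 1},
  {"travel": [0.098,0.072,-0.367],"angular": [0,0,0.067],"gripper": 1},
  {"travel": [0.098,0.072,-0.367],"angular": [0,0,0.067],"gripper": 1},
])

```text
t: 2.75
tool_pos: [0.572, 0.263, 0.1275]
tool_rot: [-2.41, -2.012, 0.009]
contact_force: [-1.1, 0.1, 0.1]
opening: 0.0857
grip_force: 0.0
```

>>> step_arm([
  {"travel": [0.002,0.005,-0.03],"angular": [0,0,0],"gripper": 1},
  {"travel": [0.002,0.005,-0.06],"angular": [0,0,0],"gripper": 1},
  {"travel": [0.002,0.005,-0.09],"angular": [0,0,0],"gripper": 1},
  {"travel": [0.002,0.005,-0.12],"angular": [0,0,0],"gripper": 1},
  {"travel": [0.002,0.005,-0.142],"angular": [0,0,0],"gripper": 1},
  {"travel": [0.002,0.005,-0.142],"angular": [0,0,0],"gripper": 1},
])

```text
t: 3.35
tool_pos: [0.5728, 0.2672, 0.042]
tool_rot: [-2.409, -2.014, 0.008]
contact_force: [-1.0, -0.6, -0.4]
opening: 0.0856
grip_force: 0.0
```

>>> step_arm([
  {"travel": [0,0,0],"angular": [0,0,0],"gripper": 0.6},
  {"travel": [0,0,0],"angular": [0,0,0],"gripper": 0.4},
  {"travel": [0,0,0],"angular": [0,0,0],"gripper": 0.3},
  {"travel": [0,0,0],"angular": [0,0,0],"gripper": 0.2},
  {"travel": [0,0,0],"angular": [0,0,0],"gripper": 0.15},
  {"travel": [0,0,0],"angular": [0,0,0],"gripper": 0.1},
  {"travel": [0,0,0],"angular": [0,0,0],"gripper": 0},
  {"travel": [0,0,0],"angular": [0,0,0],"gripper": 0},
  {"travel": [0,0,0],"angular": [0,0,0],"gripper": 0},
], squeeze=60)

```text
t: 4.25
tool_pos: [0.5753, 0.268, 0.0461]
tool_rot: [2.41, 2.015, 0.001]
contact_force: [0.2, -0.4, 4.3]
opening: 0.0085
grip_force: 59.3
```

>>> step_arm([
  {"travel": [0,0,0.005],"angular": [0,0,0],"gripper": 0},
  {"travel": [0,0,0.015],"angular": [0,0,0],"gripper": 0},
  {"travel": [0,0,0.03],"angular": [0,0,0],"gripper": 0},
  {"travel": [0,0,0.05],"angular": [0,0,0],"gripper": 0},
  {"travel": [0,0,0.075],"angular": [0,0,0],"gripper": 0},
  {"travel": [0,0,0.1],"angular": [0,0,0],"gripper": 0},
  {"travel": [0,0,0.125],"angular": [0,0,0],"gripper": 0},
  {"travel": [0,0,0.145],"angular": [0,0,0],"gripper": 0},
  {"travel": [0,0,0.155],"angular": [0,0,0],"gripper": 0},
  {"travel": [0,0,0.16],"angular": [0,0,0],"gripper": 0},
])

```text
t: 5.25
tool_pos: [0.5753, 0.268, 0.1426]
tool_rot: [2.41, 2.015, 0.002]
contact_force: [0.5, 1.1, -2.3]
opening: 0.0089
grip_force: 58.4
```

```bash
python3 - <<'E'
from h import *
np.set_printoptions(precision=4,suppress=True)
d=grab('side','side2');o=ctrl.get_obs(); print(o['q'],o['tool_pos'],o['tool_rot'],o['contact_force'],o['wrist_torque'])
b=cv2.imread('pics/side2.png')[130:240,210:330]
cv2.imwrite('pics/c3.png',cv2.resize(b,None,fx=5,fy=5,interpolation=cv2.INTER_CUBIC))
E
```

```text
[0.3188 0.142  1.6693 0.     1.3294 0.4969] [0.5752 0.268  0.1424] [2.41   2.0148 0.0014] [ 0.5395  0.4483 -1.3786] [-0.0018 -0.0415  0.0348]
```

View pics/c3.png

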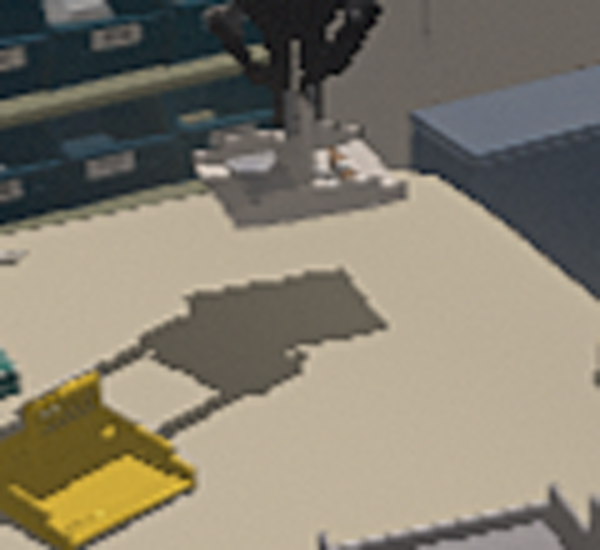

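Crop shows the dish held level with strips (250,160) and ampoules (340,165) in place. Carrying and turning gently.

>>> step_arm([
  {"travel": [0,-0.001,0],"angular": [0,0,0.005],"gripper": 0},
  {"travel": [-0.001,-0.005,0],"angular": [0,0,0.02],"gripper": 0},
  {"travel": [-0.003,-0.012,0.001],"angular": [0,0,0.045],"gripper": 0},
  {"travel": [-0.005,-0.021,0.002],"angular": [0,0,0.08],"gripper": 0},
  {"travel": [-0.008,-0.031,0.003],"angular": [0,0,0.12],"gripper": 0},
  {"travel": [-0.011,-0.044,0.004],"angular": [0,0,0.17],"gripper": 0},
  {"travel": [-0.015,-0.058,0.005],"angular": [0,0,0.225],"gripper": 0},
  {"travel": [-0.019,-0.072,0.006],"angular": [0,0,0.28],"gripper": 0},
  {"travel": [-0.023,-0.088,0.008],"angular": [0,0,0.34],"gripper": 0},
  {"travel": [-0.027,-0.103,0.01],"angular": [0,0,0.4],"gripper": 0},
])

```text
t: 6.3
tool_pos: [0.5582, 0.2053, 0.147]
tool_rot: [-2.062, -2.369, 0.001]
contact_force: [-0.0, -0.4, -1.4]
opening: 0.0089
grip_force: 58.4
```

>>> step_arm([
  {"travel": [-0.004,-0.0155,0.002],"angular": [0,0,0.06],"gripper": 0},
  {"travel": [-0.008,-0.031,0.003],"angular": [0,0,0.12],"gripper": 0},
  {"travel": [-0.012,-0.0465,0.005],"angular": [0,0,0.18],"gripper": 0},
  {"travel": [-0.016,-0.062,0.006],"angular": [0,0,0.24],"gripper": 0},
  {"travel": [-0.02,-0.0775,0.008],"angular": [0,0,0.3],"gripper": 0},
  {"travel": [-0.024,-0.093,0.009],"angular": [0,0,0.36],"gripper": 0},
  {"travel": [-0.028,-0.1085,0.01],"angular": [0,0,0.42],"gripper": 0},
  {"travel": [-0.032,-0.124,0.011],"angular": [0,0,0.48],"gripper": 0},
  {"travel": [-0.036,-0.1395,0.012],"angular": [0,0,0.54],"gripper": 0},
  {"travel": [-0.04,-0.155,0.013],"angular": [0,0,0.6],"gripper": 0},
])

```text
t: 7.3
tool_pos: [0.5342, 0.1124, 0.1549]
tool_rot: [-1.452, -2.785, 0.001]
contact_force: [1.1, 0.3, -2.8]
opening: 0.0092
grip_force: 58.4
```

>>> step_arm([
  {"travel": [-0.004,-0.0155,0.002],"angular": [0,0,0.06],"gripper": 0},
  {"travel": [-0.008,-0.031,0.003],"angular": [0,0,0.12],"gripper": 0},
  {"travel": [-0.012,-0.0465,0.005],"angular": [0,0,0.18],"gripper": 0},
  {"travel": [-0.016,-0.062,0.006],"angular": [0,0,0.24],"gripper": 0},
  {"travel": [-0.02,-0.0775,0.008],"angular": [0,0,0.3],"gripper": 0},
  {"travel": [-0.024,-0.093,0.009],"angular": [0,0,0.36],"gripper": 0},
  {"travel": [-0.028,-0.1085,0.01],"angular": [0,0,0.42],"gripper": 0},
  {"travel": [-0.032,-0.124,0.011],"angular": [0,0,0.48],"gripper": 0},
  {"travel": [-0.036,-0.1395,0.012],"angular": [0,0,0.54],"gripper": 0},
  {"travel": [-0.04,-0.155,0.013],"angular": [0,0,0.6],"gripper": 0},
])

```text
t: 8.3
tool_pos: [0.5101, 0.0195, 0.1627]
tool_rot: [-0.761, -3.047, 0.0]
contact_force: [-1.0, -0.7, -2.3]
opening: 0.0092
grip_force: 58.4
```

>>> step_arm([
  {"travel": [-0.004,-0.0155,0.002],"angular": [0,0,0.06],"gripper": 0},
  {"travel": [-0.008,-0.03,0.004],"angular": [0,0,0.12],"gripper": 0},
  {"travel": [-0.011,-0.044,0.006],"angular": [0,0,0.175],"gripper": 0},
  {"travel": [-0.015,-0.057,0.007],"angular": [0,0,0.225],"gripper": 0},
  {"travel": [-0.018,-0.069,0.008],"angular": [0,0,0.27],"gripper": 0},
  {"travel": [-0.021,-0.079,0.009],"angular": [0,0,0.31],"gripper": 0},
  {"travel": [-0.023,-0.087,0.01],"angular": [0,0,0.345],"gripper": 0},
  {"travel": [-0.025,-0.094,0.01],"angular": [0,0,0.37],"gripper": 0},
  {"travel": [-0.025,-0.097,0.01],"angular": [0,0,0.38],"gripper": 0},
  {"travel": [-0.025,-0.098,0.01],"angular": [0,0,0.382],"gripper": 0},
])

```text
t: 9.3
tool_pos: [0.4956, -0.0389, 0.1689]
tool_rot: [-0.302, -3.127, -0.0]
contact_force: [0.3, -1.1, -2.0]
opening: 0.0091
grip_force: 58.4
```

```bash
python3 - <<'E'
from h import *
from scipy.spatial.transform import Rotation as R
np.set_printoptions(precision=4,suppress=True)
d=grab('top','top3');e=grab('side','side3');o=ctrl.get_obs(); print(o['t'],o['q'],o['tool_pos'],o['tool_rot'],o['contact_force'])
M=R.from_rotvec(o['tool_rot']).as_matrix(); print(M, np.degrees(np.arctan2(M[1,1],M[0,1])))
a=cv2.imread('pics/top3.png')[130:250,260:390];b=cv2.imread('pics/side3.png')[150:290,220:350]
f=np.zeros((430,800,3),np.uint8); f[:360,:390]=cv2.resize(a,None,fx=3,fy=3); f[:420,400:790]=cv2.resize(b,None,fx=3,fy=3);cv2.imwrite('pics/c4.png',f)
E
```

```text
9.4 [-0.2278 -0.2132  1.969   0.0001  1.386  -1.6062] [ 0.4957 -0.0387  0.169 ] [-0.3017 -3.1269 -0.0002] [ 0.6836 -0.2235 -2.6602]
[[-0.9815  0.1912 -0.0001]
 [ 0.1912  0.9815  0.0001]
 [ 0.0002  0.0001 -1.    ]] 78.97635166722712
```

View pics/c4.png

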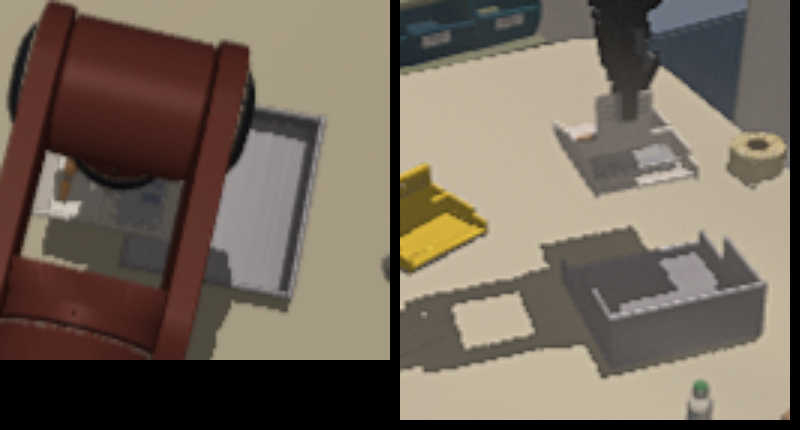

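Dish level, strip side towards the tray, ampoules far side; tray still empty. Now tilting to 20° while lowering.

>>> step_arm([
  {"travel": [0,-0.001,-0.005],"angular": [0.02,-0.004,0],"gripper": 0},
  {"travel": [0,-0.003,-0.017],"angular": [0.055,-0.011,0],"gripper": 0},
  {"travel": [-0.001,-0.006,-0.034],"angular": [0.105,-0.02,0],"gripper": 0},
  {"travel": [-0.001,-0.01,-0.052],"angular": [0.165,-0.032,0],"gripper": 0},
  {"travel": [-0.002,-0.014,-0.07],"angular": [0.225,-0.043,0],"gripper": 0},
  {"travel": [-0.002,-0.018,-0.088],"angular": [0.285,-0.055,0],"gripper": 0},
  {"travel": [-0.003,-0.022,-0.105],"angular": [0.345,-0.066,0],"gripper": 0},
  {"travel": [-0.003,-0.025,-0.12],"angular": [0.395,-0.076,0],"gripper": 0},
  {"travel": [-0.004,-0.027,-0.13],"angular": [0.425,-0.082,0],"gripper": 0},
  {"travel": [-0.004,-0.027,-0.133],"angular": [0.436,-0.084,0],"gripper": 0},
])

```text
t: 10.4
tool_pos: [0.4925, -0.0553, 0.0879]
tool_rot: [0.297, 3.049, 0.539]
contact_force: [0.1, 0.5, -0.9]
opening: 0.009
grip_force: 58.5
```

>>> step_arm([
  {"travel": [0,-0.003,0.003],"angular": [0.03,-0.006,0],"gripper": 0},
  {"travel": [-0.001,-0.008,0.006],"angular": [0.085,-0.016,0],"gripper": 0},
  {"travel": [-0.002,-0.013,0.01],"angular": [0.15,-0.029,0],"gripper": 0},
  {"travel": [-0.003,-0.018,0.013],"angular": [0.215,-0.041,0],"gripper": 0},
  {"travel": [-0.004,-0.024,0.016],"angular": [0.28,-0.054,0],"gripper": 0},
  {"travel": [-0.005,-0.03,0.018],"angular": [0.345,-0.066,0],"gripper": 0},
  {"travel": [-0.006,-0.035,0.02],"angular": [0.405,-0.078,0],"gripper": 0},
  {"travel": [-0.007,-0.039,0.021],"angular": [0.455,-0.088,0],"gripper": 0},
  {"travel": [-0.008,-0.042,0.022],"angular": [0.49,-0.094,0],"gripper": 0},
  {"travel": [-0.008,-0.043,0.022],"angular": [0.502,-0.097,0],"gripper": 0},
])

```text
t: 11.4
tool_pos: [0.4886, -0.0812, 0.1025]
tool_rot: [0.275, 2.846, 1.122]
contact_force: [0.3, -0.2, -1.6]
opening: 0.0093
grip_force: 58.6
```

>>> step_arm([
  {"travel": [0,0,0],"angular": [0,0,0],"gripper": 0},
  {"travel": [0,0,0],"angular": [0,0,0],"gripper": 0},
  {"travel": [0,0,0],"angular": [0,0,0],"gripper": 0},
  {"travel": [0,0,0],"angular": [0,0,0],"gripper": 0},
  {"travel": [0,0,0],"angular": [0,0,0],"gripper": 0},
  {"travel": [0,0,0],"angular": [0,0,0],"gripper": 0},
  {"travel": [0,0,0],"angular": [0,0,0],"gripper": 0},
  {"travel": [0,0,0],"angular": [0,0,0],"gripper": 0},
])

```text
t: 12.2
tool_pos: [0.4885, -0.0807, 0.1025]
tool_rot: [0.274, 2.847, 1.121]
contact_force: [-1.0, 0.5, -1.9]
opening: 0.0096
grip_force: 58.6
```

```bash
python3 - <<'E'
from h import *
np.set_printoptions(precision=4,suppress=True)
d=grab('top','top5');e=grab('side','side5');o=ctrl.get_obs(); print(o['t'],o['q'],o['tool_pos'],o['tool_rot'],o['contact_force'])
a=cv2.imread('pics/top5.png')[140:250,270:390];b=cv2.imread('pics/side5.png')[170:290,250:350]
f=np.zeros((490,800,3),np.uint8); f[:374,:384]=cv2.resize(a,(384,374)); f[:480,395:795]=cv2.resize(b,None,fx=4,fy=4,interpolation=cv2.INTER_CUBIC);cv2.imwrite('pics/c5.png',f)
E
```

```text
12.3 [-0.6762  0.0397  1.9923  0.6479  1.5302 -2.2248] [ 0.4885 -0.0807  0.1025] [0.2746 2.8473 1.1214] [ 0.7261 -0.5749 -1.3081]
```

View pics/c5.png

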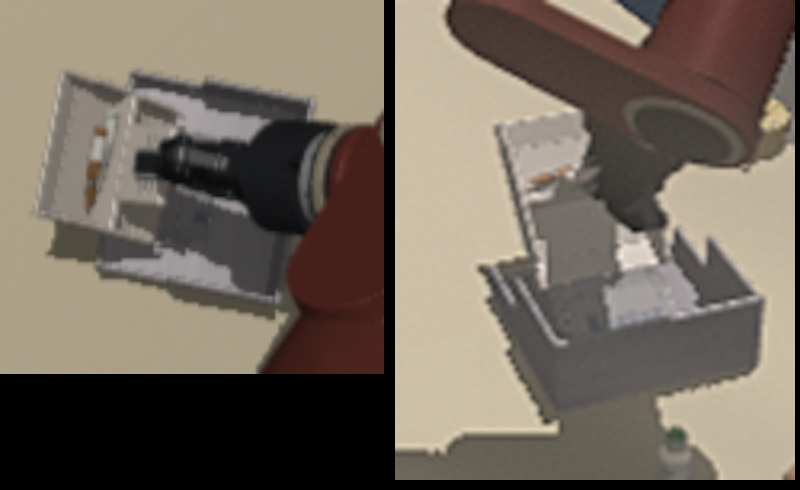

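Both sides: amber and clear ampoules lie against the divider (100,160); strips are in the tray (650,300). Backing up and away while still tipped so anything leaning on the lip drops.

>>> step_arm([
  {"travel": [0,0.003,0.006],"angular": [0,0,0],"gripper": 0},
  {"travel": [0.001,0.006,0.018],"angular": [0,0,0],"gripper": 0},
  {"travel": [0.002,0.012,0.033],"angular": [0,0,0],"gripper": 0},
  {"travel": [0.004,0.022,0.05],"angular": [0,0,0],"gripper": 0},
  {"travel": [0.007,0.036,0.067],"angular": [0,0,0],"gripper": 0},
  {"travel": [0.01,0.052,0.08],"angular": [0,0,0],"gripper": 0},
  {"travel": [0.013,0.068,0.09],"angular": [0,0,0],"gripper": 0},
  {"travel": [0.016,0.082,0.096],"angular": [0,0,0],"gripper": 0},
  {"travel": [0.018,0.092,0.1],"angular": [0,0,0],"gripper": 0},
  {"travel": [0.018,0.095,0.1],"angular": [0,0,0],"gripper": 0},
])

```text
t: 13.3
tool_pos: [0.4993, -0.0229, 0.1626]
tool_rot: [0.273, 2.848, 1.122]
contact_force: [-0.8, 0.4, -2.0]
opening: 0.0092
grip_force: 58.7
```

```bash
python3 - <<'E'
from h import *
np.set_printoptions(precision=4,suppress=True)
d=grab('top','top6');e=grab('side','side6');o=ctrl.get_obs(); print(o['t'],o['q'],o['tool_pos'],o['tool_rot'],o['contact_force'])
a=cv2.imread('pics/top6.png')[140:250,260:380];b=cv2.imread('pics/side6.png')[150:290,250:350]
f=np.zeros((560,800,3),np.uint8); f[:374,:384]=cv2.resize(a,(384,374)); f[:560,395:795]=cv2.resize(b,None,fx=4,fy=4,interpolation=cv2.INTER_CUBIC);cv2.imwrite('pics/c6.png',f)
E
```

```text
13.4 [-0.5729 -0.0901  2.0056  0.6845  1.5638 -2.0779] [ 0.4991 -0.0233  0.1621] [0.2743 2.8481 1.1218] [-0.5432 -0.7722 -1.5229]
```

View pics/c6.png

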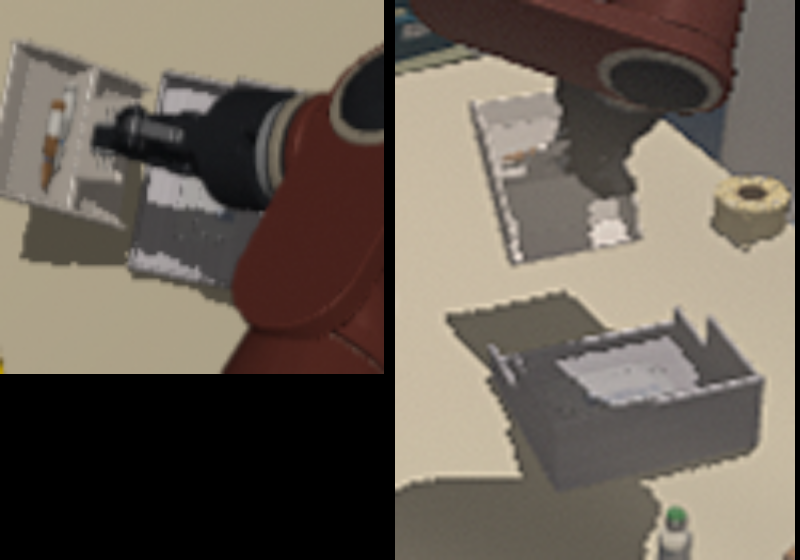

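Strip section is empty, strips are in the tray, ampoules by the divider. Levelling slowly while moving away.

>>> step_arm([
  {"travel": [0,0.002,0],"angular": [-0.01,0.002,0],"gripper": 0},
  {"travel": [0.001,0.005,0],"angular": [-0.04,0.008,0],"gripper": 0},
  {"travel": [0.002,0.011,0],"angular": [-0.09,0.017,0],"gripper": 0},
  {"travel": [0.004,0.019,0],"angular": [-0.14,0.027,0],"gripper": 0},
  {"travel": [0.006,0.029,0],"angular": [-0.2,0.039,0],"gripper": 0},
  {"travel": [0.008,0.04,0],"angular": [-0.26,0.05,0],"gripper": 0},
  {"travel": [0.01,0.052,0],"angular": [-0.32,0.062,0],"gripper": 0},
  {"travel": [0.013,0.065,0],"angular": [-0.38,0.073,0],"gripper": 0},
  {"travel": [0.016,0.078,0],"angular": [-0.435,0.084,0],"gripper": 0},
  {"travel": [0.018,0.091,0],"angular": [-0.49,0.095,0],"gripper": 0},
])

```text
t: 14.4
tool_pos: [0.5103, 0.0316, 0.1631]
tool_rot: [0.293, 3.045, 0.547]
contact_force: [-0.3, 0.2, -1.5]
opening: 0.0091
grip_force: 58.6
```

>>> step_arm([
  {"travel": [0.003,0.013,0],"angular": [-0.055,0.011,0],"gripper": 0},
  {"travel": [0.006,0.027,0],"angular": [-0.11,0.021,0],"gripper": 0},
  {"travel": [0.009,0.041,0],"angular": [-0.165,0.032,0],"gripper": 0},
  {"travel": [0.012,0.055,0],"angular": [-0.215,0.041,0],"gripper": 0},
  {"travel": [0.014,0.069,0],"angular": [-0.265,0.051,0],"gripper": 0},
  {"travel": [0.017,0.083,0],"angular": [-0.31,0.06,0],"gripper": 0},
  {"travel": [0.02,0.097,0],"angular": [-0.35,0.067,0],"gripper": 0},
  {"travel": [0.023,0.11,0],"angular": [-0.39,0.075,0],"gripper": 0},
  {"travel": [0.026,0.123,0],"angular": [-0.42,0.081,0],"gripper": 0},
  {"travel": [0.028,0.136,0],"angular": [-0.438,0.084,0],"gripper": 0},
])

```text
t: 15.4
tool_pos: [0.527, 0.1138, 0.163]
tool_rot: [0.301, 3.125, 0.012]
contact_force: [0.2, -0.7, -2.6]
opening: 0.0092
grip_force: 58.6
```

>>> step_arm([
  {"travel": [0.003,0.013,0],"angular": [-0.006,0.001,0],"gripper": 0},
  {"travel": [0.006,0.026,0],"angular": [-0.01,0.002,0],"gripper": 0},
  {"travel": [0.009,0.039,0],"angular": [-0.01,0.002,0],"gripper": 0},
  {"travel": [0.012,0.051,0],"angular": [-0.01,0.002,0],"gripper": 0},
  {"travel": [0.014,0.062,0],"angular": [-0.01,0.002,0],"gripper": 0},
  {"travel": [0.016,0.072,0],"angular": [-0.01,0.002,0],"gripper": 0},
  {"travel": [0.018,0.08,0],"angular": [-0.01,0.002,0],"gripper": 0},
  {"travel": [0.019,0.086,0],"angular": [-0.01,0.002,0],"gripper": 0},
  {"travel": [0.02,0.09,0],"angular": [-0.01,0.002,0],"gripper": 0},
  {"travel": [0.02,0.091,0],"angular": [-0.01,0.002,0],"gripper": 0},
])

```text
t: 16.4
tool_pos: [0.539, 0.1672, 0.1625]
tool_rot: [-0.302, -3.127, 0.0]
contact_force: [-0.1, 0.6, -2.3]
opening: 0.0092
grip_force: 58.6
```

```bash
python3 - <<'E'
from h import *
from scipy.spatial.transform import Rotation as R
np.set_printoptions(precision=4,suppress=True)
e=grab('side','side7');o=ctrl.get_obs(); print(o['t'],o['tool_pos'],o['tool_rot'],o['contact_force'],o['wrist_torque'])
print(R.from_rotvec(o['tool_rot']).as_matrix())
# dish bottom corners predicted in side view vs white mask extents
E
```

```text
16.45 [0.5389 0.1672 0.1624] [-0.3016 -3.127   0.    ] [ 0.0199  0.4517 -2.309 ] [ 0.0035 -0.0622 -0.0122]
[[-0.9816  0.1911 -0.0001]
 [ 0.1911  0.9816 -0.    ]
 [ 0.0001 -0.     -1.    ]]
```

>>> step_arm([
  {"travel": [0,0,-0.006],"angular": [0,0,0],"gripper": 0},
  {"travel": [0,0,-0.02],"angular": [0,0,0],"gripper": 0},
  {"travel": [0,0,-0.045],"angular": [0,0,0],"gripper": 0},
  {"travel": [0,0,-0.075],"angular": [0,0,0],"gripper": 0},
  {"travel": [0,0,-0.105],"angular": [0,0,0],"gripper": 0},
  {"travel": [0,0,-0.133],"angular": [0,0,0],"gripper": 0},
  {"travel": [0,0,-0.156],"angular": [0,0,0],"gripper": 0},
  {"travel": [0,0,-0.172],"angular": [0,0,0],"gripper": 0},
  {"travel": [0,0,-0.182],"angular": [0,0,0],"gripper": 0},
  {"travel": [0,0,-0.186],"angular": [0,0,0],"gripper": 0},
])

```text
t: 17.45
tool_pos: [0.5387, 0.167, 0.0502]
tool_rot: [-0.302, -3.126, 0.0]
contact_force: [0.1, 1.1, -1.8]
opening: 0.0089
grip_force: 58.6
```

>>> step_arm([
  {"travel": [0,0,-0.002],"angular": [0,0,0],"gripper": 0},
  {"travel": [0,0,-0.004],"angular": [0,0,0],"gripper": 0},
  {"travel": [0,0,-0.006],"angular": [0,0,0],"gripper": 0},
  {"travel": [0,0,-0.007],"angular": [0,0,0],"gripper": 0},
  {"travel": [0,0,-0.007],"angular": [0,0,0],"gripper": 0},
])

```text
t: 17.95
tool_pos: [0.539, 0.1671, 0.0468]
tool_rot: [0.302, 3.127, 0.0]
contact_force: [0.1, -0.8, -2.1]
opening: 0.0091
grip_force: 58.6
```

>>> step_arm([
  {"travel": [0,0,-0.001],"angular": [0,0,0],"gripper": 0},
  {"travel": [0,0,-0.002],"angular": [0,0,0],"gripper": 0},
  {"travel": [0,0,-0.002],"angular": [0,0,0],"gripper": 0},
])

```text
t: 18.25
tool_pos: [0.5392, 0.1671, 0.0461]
tool_rot: [0.302, 3.127, 0.0]
contact_force: [-2.0, -0.2, 2.2]
opening: 0.0091
grip_force: 59.3
```

Contact with the table felt. Releasing.

>>> step_arm([
  {"travel": [0,0,0],"angular": [0,0,0],"gripper": 0},
  {"travel": [0,0,0],"angular": [0,0,0],"gripper": 0.15},
  {"travel": [0,0,0],"angular": [0,0,0],"gripper": 0.25},
  {"travel": [0,0,0],"angular": [0,0,0],"gripper": 0.4},
  {"travel": [0,0,0],"angular": [0,0,0],"gripper": 0.55},
  {"travel": [0,0,0],"angular": [0,0,0],"gripper": 0.7},
  {"travel": [0,0,0],"angular": [0,0,0],"gripper": 0.8},
  {"travel": [0,0,0],"angular": [0,0,0],"gripper": 0.8},
], squeeze=20)

```text
t: 19.05
tool_pos: [0.5389, 0.1671, 0.0455]
tool_rot: [0.302, 3.127, -0.0]
contact_force: [-0.1, -0.1, -0.0]
opening: 0.0684
grip_force: 0.0
```

>>> step_arm([
  {"travel": [0,0,0.02],"angular": [0,0,0],"gripper": 0.8},
  {"travel": [0,0,0.06],"angular": [0,0,0],"gripper": 0.8},
  {"travel": [0,0,0.11],"angular": [0,0,0],"gripper": 0.8},
  {"travel": [0,0,0.17],"angular": [0,0,0],"gripper": 0.8},
  {"travel": [0,0,0.24],"angular": [0,0,0],"gripper": 0.8},
  {"travel": [0,0.05,0.31],"angular": [0,0,0],"gripper": 0.8},
  {"travel": [0,0.12,0.36],"angular": [0,0,0],"gripper": 0.8},
  {"travel": [0,0.2,0.38],"angular": [0,0,0],"gripper": 0.8},
  {"travel": [0,0.28,0.38],"angular": [0,0,0],"gripper": 0.8},
  {"travel": [0,0.36,0.38],"angular": [0,0,0],"gripper": 0.8},
])

```text
t: 20.05
tool_pos: [0.5391, 0.3852, 0.2763]
tool_rot: [0.302, 3.124, 0.003]
contact_force: [0.9, -1.3, -0.0]
opening: 0.0681
grip_force: 0.0
```

>>> step_arm([
  {"travel": [-0.04,0.08,0],"angular": [0,0,0],"gripper": 0.8},
  {"travel": [-0.08,0.16,0],"angular": [0,0,0],"gripper": 0.8},
  {"travel": [-0.12,0.24,0],"angular": [0,0,0],"gripper": 0.8},
  {"travel": [-0.12,0.24,0],"angular": [0,0,0],"gripper": 0.8},
  {"travel": [-0.12,0.24,0],"angular": [0,0,0],"gripper": 0.8},
])

```text
t: 20.55
tool_pos: [0.4657, 0.5285, 0.2741]
tool_rot: [0.297, 3.127, 0.0]
contact_force: [0.4, -1.0, -0.2]
opening: 0.0684
grip_force: 0.0
```

```bash
python3 - <<'E'
from h import *
np.set_printoptions(precision=4,suppress=True)
d=grab('top','top8');e=grab('side','side8');o=ctrl.get_obs(); print(o['t'],o['tool_pos'],o['contact_force'])
a=cv2.imread('pics/top8.png')[80:270,170:440];b=cv2.imread('pics/side8.png')[150:290,225:415]
f=np.zeros((600,800,3),np.uint8); f[:300,:426]=cv2.resize(a,(426,300),interpolation=cv2.INTER_CUBIC); f[:300,430:]=cv2.resize(b,(370,300))
f[300:,:400]=cv2.resize(cv2.imread('pics/top8.png')[140:240,200:320],(400,300),interpolation=cv2.INTER_CUBIC)
f[300:,400:]=cv2.resize(cv2.imread('pics/top8.png')[150:240,290:390],(400,300),interpolation=cv2.INTER_CUBIC);cv2.imwrite('pics/c8.png',f)
E
```

```text
20.65 [0.4674 0.5263 0.2739] [0.5654 0.2912 0.2267]
```

View pics/c8.png

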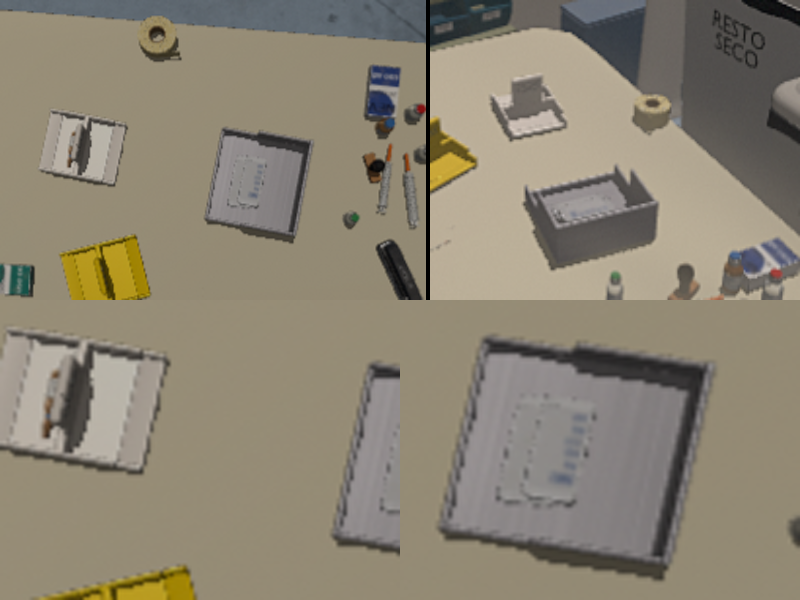

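The picture shows both strips flat in the tray (crop ~555,450). The dish is flat on the table with the ampoules beside the divider (~55,400), its strip section is empty, and nothing else has moved. Handing in.

```bash
python3 -c "
from station import ctrl
print(ctrl.finish_job())"
```

```text
the job is handed in; nothing more can be done
None
```

The job is done and handed in at about 21 s: both strips lie in the tray, the dish is flat on the table clear of it with the ampoules still in their section, and the other things are where they were.

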